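# Set the sliding fit of a silver bar clamp

## Robot

A 6-joint arm with a two-finger parallel gripper is mounted at the origin on the work surface. World frame = base frame: x ahead of the robot, y to its left, z up, the work surface at z = 0. Lengths are in m, angles in rad, forces in N, time in s.
With the tool pointing down it reaches from about 0.35 to 0.95 m from the base axis. Payload 17.4 kg.
Tool frame: the origin (TCP) lies at the very end of the fingers, on their centre line; the grasp point (between the pads) lies 19 mm behind it; z points along the fingers, y is the direction in which the jaws open and shut (so a half turn about z gives the same grasp; the last joint's range is limited). The gripper opens to 93 mm and grips with 3 to 60 N. Pads are 15 mm wide; open, the fingers measure 128 mm over their backs; the gripper's body (75 mm by 188 mm) begins 65 mm behind the grasp point.
Start: joints at [-1.155, 0.116, 1.442, -0, 1.584, -0.038], TCP at [0.296, -0.607, 0.194] pointing down, gripper open.
Joint ranges: [-2.83, 2.83], [-0.83, 2.19], [0.07, 2.5], [-1.14, 4.28], [0.01, 3], [-2.97, 2.97]. Speed limits (rad/s): [1.89, 1.89, 2.22, 3.14, 3.14, 3.14].

## Interface

Orientations are given as a 3x3 rotation matrix whose columns are the frame's x, y, z axes.
In Python, from rig import ctrl gives the robot as it stands.
- The arm moves only by the tool servo_tool, never from a script. Its argument "deltas" is a list of rows, each an object of numbers: "dx", "dy", "dz": the shift along the tool's x, y, z in m; "wx", "wy", "wz": the turn, a rotation vector about the tool's x, y, z in degrees. In form: [{"dx": .., "dy": .., "dz": .., "wx": .., "wy": .., "wz": ..}, ...]. A call has 1 to 20 rows; each row is the pose to reach, as a shift and turn from the pose measured when the call began, along the tool's axes at that moment; what a row does not reach only later rows make up. A row lasts 1/8 s, in which the tool goes at most 62.5 mm and 10.7 degrees, less where a joint would pass 70% of its speed; a pose out of reach is approached as far as the arm can. A call with a gripper value outside its range is refused whole. "grip" is the opening, from 0 (shut) to 1 (fully open), set as the call begins (left out, the last holds). The fingers move at their own pace and stop on an object; "grip_force" is the grip in N (left out, the last holds). Time passes only in rows, so rows that repeat a pose let the fingers close. It gives the time, the measured TCP pose, the force and the opening at its end, in the units of the state.
- ctrl.observe(): the state, without advancing time (a new reading comes with each control period).
- ctrl.read_camera(name): name is "scene" or "top" or "wrist"; returns a dict with "frame" (400x640x3 uint8, red, green, blue), "range_z" (400x640 float32, m along the optical axis (not along the pixel's ray), 0 where there is no reading), "intrinsics" (3x3 intrinsics, pixels), "origin" and "orientation" of the camera in the world; the wrist camera has in their place "mount" (4x4, takes a point from camera to tool coordinates, whose origin is the TCP and whose axes are the flange's). Camera axes: x right, y up, looking along -z (the intrinsics and any distortion apply to the point x, -y, -z); pixel columns grow to the right and rows downward; lengths in m; the calibration is good to about 2 mm. A picture is of the moment at which its call begins: read the wrist's pose just before it.
- ctrl.sign_off(): hands the job in, once; it reports no verdict.
Trained networks look in a picture, given as the dict that the camera call returned (one of the last four; its "shot" number tells which), for a name from the list of things; names that differ only in an ending like _2 or _b are one class to them, and where a whole thing is asked for, a point or a joint stands for the part that bears it (a point fixed in the world has none). Each returns a list of dicts, best first, with "score" (0 to 1); they miss things now and then, are a little off and sometimes report something else, mostly with a low value. They report only what shows in the picture. A call takes as long as a camera call. They do not tell look-alikes from the thing itself.
- ctrl.spot_in(picture, query): "extent" ([centre column, centre row, width, height] in pixels, round what is visible of it).
- ctrl.mark_of(picture, query): "location" ([column, row] in pixels: a listed point, or the origin of a listed thing).
The state is a dict: "clock": time; "q": joint angles; "qd": joint speeds; "joint_efforts": joint torques, N m; "tool_pos": TCP position; "tcp_rot": TCP orientation; "force": force on the tool from outside, world axes, zero at the start; "ft_torque": the same for the moment, N m; "width": finger opening in m.
Only numpy, scipy, OpenCV 4.12 (cv2) and the standard library are available. Lean on these libraries where they do the work, as an engineer would, in place of code of your own. Each camera call takes 0.05 s, during which the arm holds its last target.

## Task

One of the two small screw clamps on the silversmith's bench has a square metal bar lying through it; the other is empty. Turn the thumbscrew of the clamp with the bar clockwise until it bottoms, then back it off a quarter of a turn, so that the bar can be slid through for marking, and let go of it. Leave the bar where it lies and leave the empty clamp's thumbscrew as it is.

Things in the scene. Friction and masses are not known exactly. Their poses are not given: they have to be found in the camera images.
- clamp_wing (a point): Centre of the brass wing of the thumbscrew to turn, on its vertical axis. Wing: an upright plate 52 mm long (x axis, turns with the screw), 9 mm thick (y axis), 30 mm tall (15 mm above and below this point); pinch it across its thickness from above. It stays at one height as it turns. Under it the clamp's dark steel bridge, 30 x 64 mm, top 29 mm below this point, bolted down on a 100 x 76 mm base.
- clamp_screw (a joint): Angle in rad by which that thumbscrew is backed off from its hard stop: 0 = bottomed, growing as it turns counter-clockwise seen from above (range 0 to 2.8). It starts 0.5 to 1.0 backed off. It turns with a light even drag, about 0.07 N m, stays where it is left, and comes to a firm stop at 0.
- bar: Square silver bar, 170 x 8 x 8 mm, loose, lying level in the groove of the clamp to be set and sticking out on both sides of it. Origin at the centre of its underside, x along its length. The empty clamp has none.
- spare_tip (a point): A point on the wing of the empty clamp's thumbscrew, 22 mm out from that screw's axis and at mid-height of the wing. That clamp is otherwise the same make and size as the other; its screw must be left alone.
Mind the look-alikes: they are no part of the job. Leave any green or white look-alike of the part that bears clamp_wing alone.

How it is judged:
By the outcome, as a careful person would: the job done as asked, in the order asked, and still so for the second after the job is handed in, with the robot touching nothing.
It also fails if it takes over 42 s, if anything falls off the work surface, if the arm or the gripper's body presses on something with over 40 N, if the wrist force passes 120 N, or if a joint passes its speed limit or range.

## Working session

There is one attempt and no reset: what is moved stays moved. The work goes in short steps, Python scripts to look and compute and a tool call to move; the robot and the scene stay as the last step left them, time stands still between calls to the robot, and variables do not carry over. Pictures are saved under pics/ and viewed, and the job is handed in when it is done.

Besides the shell and the picture viewer there is one more tool, called after ">>>" as name([rows], argument=value, ...), one row to a line, values as JSON. servo_tool: Moves the arm, as the interface text tells. Its arguments: {"type":"object","properties":{"deltas":{"type":"array"},"grip":{"type":"number"},"grip_force":{"type":"number"}},"required":["deltas"]}

```bash
mkdir -p pics; ls; cat > h.py <<'E'
import numpy as np, cv2
from rig import ctrl
def save(p,n):
    cv2.imwrite('pics/'+n+'.png',cv2.cvtColor(p['frame'],cv2.COLOR_RGB2BGR))
def campose(p,st=None):
    if 'origin' in p: return np.array(p['origin']),np.array(p['orientation'])
    M=np.array(p['mount']);R=np.array(st['tcp_rot']);t=np.array(st['tool_pos'])
    return t+R@M[:3,3],R@M[:3,:3]
def px2w(p,u,v,st=None,z=None,d=None):
    K=np.array(p['intrinsics']);o,R=campose(p,st)
    r=np.array([(u-K[0,2])/K[0,0],-(v-K[1,2])/K[1,1],-1.])
    if z is not None:
        w=R@r;return o+w*(z-o[2])/w[2]
    if d is None:d=p['range_z'][int(round(v)),int(round(u))]
    return o+R@(r*d)
def cloud(p,st=None):
    K=np.array(p['intrinsics']);o,R=campose(p,st)
    v,u=np.mgrid[:400,:640];d=p['range_z']
    P=np.stack([(u-K[0,2])/K[0,0]*d,-(v-K[1,2])/K[1,1]*d,-d],-1)
    return P@R.T+o
E
python3 - <<'E'
from h import *
for n in ['top','scene']:
    p=ctrl.read_camera(n);save(p,n+'1')
    print(n,p['origin'],{k:v for k,v in p.items() if k not in('frame','range_z')})
    for q in ['clamp_wing','bar','spare_tip']:
        for f in (ctrl.mark_of,ctrl.spot_in):
            for r in f(p,q)[:4]:
                print(q,r, px2w(p,*r['location']) if 'location' in r else '')
print(ctrl.observe())
E
```

```text
pics
top [ 0.36724558 -0.00269058  0.92592249] {'intrinsics': array([[474.33827112,   0.        , 308.82259545],
       [  0.        , 474.33827112, 197.45011656],
       [  0.        ,   0.        ,   1.        ]]), 'origin': array([ 0.36724558, -0.00269058,  0.92592249]), 'orientation': array([[-4.02985049e-03,  9.92549433e-01, -1.21775956e-01],
       [-9.99991797e-01, -3.95019714e-03,  8.95509243e-04],
       [ 4.07798158e-04,  1.21778566e-01,  9.92557210e-01]]), 'shot': 1}
clamp_wing {'location': [436.7, 287.3], 'score': 0.85} [ 0.3123584  -0.22260897  0.09796406]
clamp_wing {'location': [466.7, 130.9], 'score': 0.82} [ 0.58730952 -0.28596603  0.099414  ]
clamp_wing {'location': [386.3, 187.3], 'score': 0.77} [ 0.48610324 -0.13988309  0.09943998]
clamp_wing {'extent': [437.7, 289.9, 20.4, 23.1], 'score': 0.72} 
clamp_wing {'extent': [465.3, 133.2, 17.0, 29.2], 'score': 0.65} 
clamp_wing {'extent': [387.4, 188.1, 14.6, 29.1], 'score': 0.53} 
bar {'location': [383.8, 189.5], 'score': 0.84} [ 0.48619613 -0.13999059  0.07079509]
bar {'extent': [383.8, 188.8, 40.4, 82.1], 'score': 0.
[... 1442 characters left out ...]
+00,  6.23223658e-06,
        1.58401195e+00, -3.77681311e-02]), 'qd': array([-0.00035385, -0.00189044, -0.00074534, -0.00124899, -0.00013763,
       -0.00099957]), 'joint_efforts': array([-1.43300946e-03, -7.20869279e+01, -6.22687769e+01,  7.79603259e-02,
        1.84406061e-02, -6.00439762e-05]), 'tool_pos': array([ 0.29590038, -0.60668448,  0.19415296]), 'tcp_rot': array([[ 8.98803192e-01,  4.38352395e-01,  1.83090878e-06],
       [ 4.38352395e-01, -8.98803192e-01,  1.12767025e-05],
       [ 6.58879621e-06, -9.33295294e-06, -1.00000000e+00]]), 'force': array([ 0.67209968, -0.37569219,  1.3091221 ]), 'ft_torque': array([ 0.07494237, -0.00551137, -0.01904212]), 'width': 0.09328586230050763}
```

View pics/top1.png

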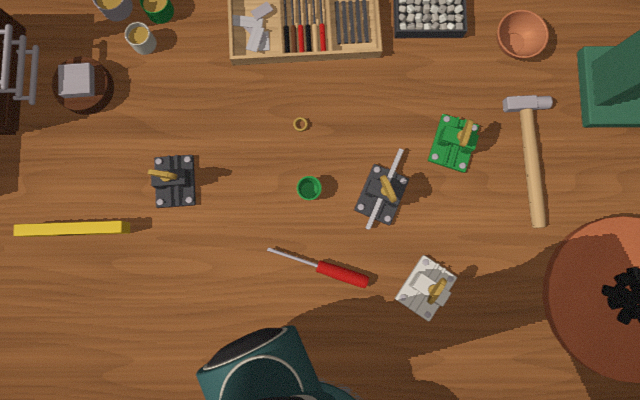

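View pics/scene1.png

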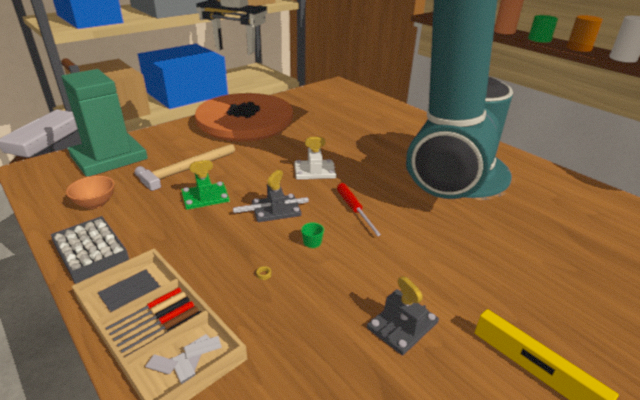

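```bash
python3 - <<'E'
from h import *
p=ctrl.read_camera('top')
P=cloud(p)
cv2.imwrite('pics/topz.png',cv2.resize(cv2.cvtColor(p['frame'],cv2.COLOR_RGB2BGR)[130:250,320:480],None,fx=5,fy=5,interpolation=cv2.INTER_NEAREST)[:600,:800])
m=(np.linalg.norm(P[...,:2]-[0.486,-0.14],axis=-1)<0.05)&(P[...,2]>0.085)
Q=P[m];print(len(Q),Q.mean(0),Q.max(0),Q.min(0))
Qt=Q
c=Q[:,:2].mean(0);U,S,V=np.linalg.svd(Q[:,:2]-c);print(V,np.ptp((Q[:,:2]-c)@V.T,axis=0))
r=cv2.minAreaRect(Q[:,:2].astype(np.float32)*1000);print(r)
print(np.histogram(P[np.linalg.norm(P[...,:2]-[0.486,-0.14],axis=-1)<0.09][:,2],bins=24,range=(0,.12)))
E
```

```text
177 [ 0.4849804  -0.1434933   0.09629192] [ 0.50938715 -0.13048312  0.10244695] [ 0.46248852 -0.15688178  0.08571327]
[[-0.91446711 -0.40466023]
 [-0.40466023  0.91446711]] [0.05074648 0.00951394]
((485.36102294921875, -144.06637573242188), (50.71389389038086, 9.514453887939453), 22.3670654296875)
(array([3436,   86,  764,  417,  262,   16,   12,    7,   12,   14,  157,
        212,    3,   23,   12,   12,   17,   16,   39,   98,   24,    0,
          0,    0]), array([0.   , 0.005, 0.01 , 0.015, 0.02 , 0.025, 0.03 , 0.035, 0.04 ,
       0.045, 0.05 , 0.055, 0.06 , 0.065, 0.07 , 0.075, 0.08 , 0.085,
       0.09 , 0.095, 0.1  , 0.105, 0.11 , 0.115, 0.12 ]))
```

The target is the dark clamp with the bar, at about top-image pixel (386,188). The green and white look-alikes are at (455,140) and (428,288), and the empty dark clamp is at (172,180). The wing top is at z≈0.100, so its centre is about 0.085. It measures 51 x 9.5 mm with yaw about 23°, which fits the given sizes. I'll move above it.

>>> servo_tool([
  {"dx": 0.037,"dy": -0.033},
  {"dx": 0.075,"dy": -0.067},
  {"dx": 0.112,"dy": -0.1},
  {"dx": 0.149,"dy": -0.134},
  {"dx": 0.187,"dy": -0.167},
  {"dx": 0.224,"dy": -0.2},
  {"dx": 0.261,"dy": -0.234},
  {"dx": 0.299,"dy": -0.267},
  {"dx": 0.336,"dy": -0.3},
  {"dx": 0.373,"dy": -0.334},
  {"dx": 0.373,"dy": -0.334},
  {"dx": 0.373,"dy": -0.334},
  {"dx": 0.373,"dy": -0.334},
], grip=0.6)

```text
schema error: expected keys dx, dy, dz, wx, wy, wz
```

```bash
cat > w.py <<'E'
from h import *
import sys
st=ctrl.observe();p=ctrl.read_camera('wrist');save(p,sys.argv[1])
print(st['clock'],st['tool_pos'],st['q'],'yaw',np.degrees(np.arctan2(st['tcp_rot'][1][0],st['tcp_rot'][0][0])))
for q in ['clamp_wing','bar']:
    for r in ctrl.mark_of(p,q)[:3]: print(q,r,px2w(p,*r['location'],st))
P=cloud(p,st)
m=(np.linalg.norm(P[...,:2]-[0.486,-0.14],axis=-1)<0.05)&(P[...,2]>0.09)&(P[...,2]<0.115)&(p['range_z']>0)
Q=P[m];print(len(Q),Q.mean(0),Q.max(0),Q.min(0))
r=cv2.minAreaRect(Q[:,:2].astype(np.float32)*1000);print(r, np.percentile(Q[:,2],[10,50,90]))
mm=m&(P[...,2]>0.085)
c=Q[:,:2].mean(0);U,S,V=np.linalg.svd(Q[:,:2]-c,full_matrices=False);print(V,np.ptp((Q[:,:2]-c)@V.T,axis=0),np.degrees(np.arctan(V[0,1]/V[0,0])))
E
python3 w.py w1
```

```text
0.75 [ 0.29588037 -0.60668962  0.19417352] [-1.15482141e+00  1.15958545e-01  1.44160094e+00 -1.15488914e-05
  1.58402440e+00 -3.78083219e-02] yaw 25.9998556464982w.py:9: RuntimeWarning: Mean of empty slice.
  Q=P[m];print(len(Q),Q.mean(0),Q.max(0),Q.min(0))
  ret = um.true_divide(
Traceback (most recent call last):
  File "w.py", line 9, in <module>
    Q=P[m];print(len(Q),Q.mean(0),Q.max(0),Q.min(0))
                                  ~~~~~^^^
ValueError: zero-size array to reduction operation maximum which has no identity
```

View pics/w1.png

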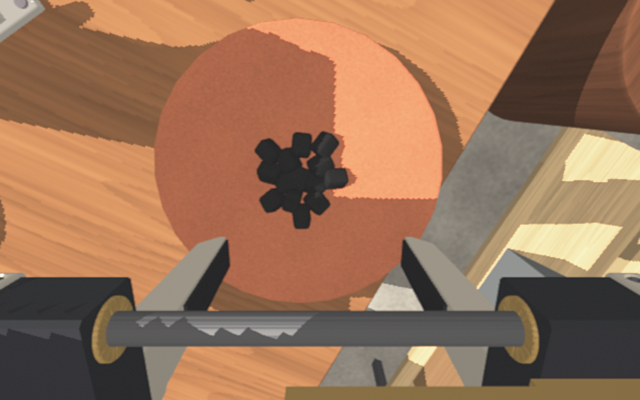

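The wrist view still shows the pitch bowl, because the move was refused: every row needs all six keys. I'll send it again.

>>> servo_tool([
  {"dx": 0.037,"dy": -0.033,"dz": 0,"wx": 0,"wy": 0,"wz": 0},
  {"dx": 0.075,"dy": -0.067,"dz": 0,"wx": 0,"wy": 0,"wz": 0},
  {"dx": 0.112,"dy": -0.1,"dz": 0,"wx": 0,"wy": 0,"wz": 0},
  {"dx": 0.149,"dy": -0.134,"dz": 0,"wx": 0,"wy": 0,"wz": 0},
  {"dx": 0.187,"dy": -0.167,"dz": 0,"wx": 0,"wy": 0,"wz": 0},
  {"dx": 0.224,"dy": -0.2,"dz": 0,"wx": 0,"wy": 0,"wz": 0},
  {"dx": 0.261,"dy": -0.234,"dz": 0,"wx": 0,"wy": 0,"wz": 0},
  {"dx": 0.299,"dy": -0.267,"dz": 0,"wx": 0,"wy": 0,"wz": 0},
  {"dx": 0.336,"dy": -0.3,"dz": 0,"wx": 0,"wy": 0,"wz": 0},
  {"dx": 0.373,"dy": -0.334,"dz": 0,"wx": 0,"wy": 0,"wz": 0},
  {"dx": 0.373,"dy": -0.334,"dz": 0,"wx": 0,"wy": 0,"wz": 0},
  {"dx": 0.373,"dy": -0.334,"dz": 0,"wx": 0,"wy": 0,"wz": 0},
  {"dx": 0.373,"dy": -0.334,"dz": 0,"wx": 0,"wy": 0,"wz": 0},
], grip=0.6)

```text
clock: 2.52
tool_pos: [0.4844, -0.144, 0.1941]
tcp_rot: [[0.899, 0.437, -0.0], [0.437, -0.899, -0.0], [-0.0, 0.0, -1.0]]
force: [-0.8, -1.1, -1.0]
width: 0.0558
```

```bash
python3 w.py w2
```

```text
2.525 [ 0.4844109  -0.14395501  0.19414077] [-3.39242673e-01 -2.59440578e-01  1.79728228e+00 -1.58249899e-04
  1.60377129e+00  7.79090484e-01] yaw 25.92393084696423
clamp_wing {'location': [513.1, 155.1], 'score': 0.71} [ 0.58885853 -0.28528972  0.09105981]
clamp_wing {'location': [311.7, 362.4], 'score': 0.59} [ 0.31020184 -0.2233864   0.0886678 ]
clamp_wing {'location': [318.0, 190.3], 'score': 0.56} [ 0.48729011 -0.14428456  0.09915198]
bar {'location': [323.5, 164.5], 'score': 0.6} [ 0.50165494 -0.1440329   0.04582202]
522 [ 0.48772515 -0.14398389  0.09675021] [ 0.50974292 -0.1318819   0.09991708] [ 0.46222717 -0.15818494  0.09001628]
((485.7663269042969, -144.87527465820312), (49.17522430419922, 8.922316551208496), 23.809328079223633) [0.09338104 0.09745565 0.09874657]
[[-0.91540684 -0.40252989]
 [ 0.40252989 -0.91540684]] [0.04918308 0.0089243 ] 23.736429616972924
```

View pics/w2.png

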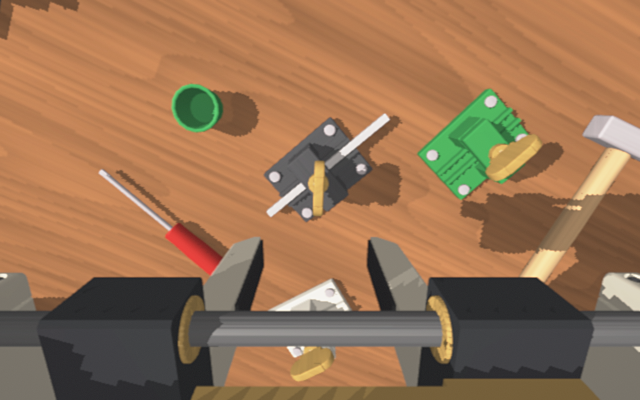

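The wing is at pixel (318,188), between the fingers in x. Both views agree on its centre, about (0.486,-0.1445), and its yaw, 23.7°. I'll descend with a small correction.

>>> servo_tool([
  {"dx": 0.001,"dy": 0.001,"dz": 0.02,"wx": 0,"wy": 0,"wz": 2.2},
  {"dx": 0.001,"dy": 0.001,"dz": 0.045,"wx": 0,"wy": 0,"wz": 2.2},
  {"dx": 0.001,"dy": 0.001,"dz": 0.07,"wx": 0,"wy": 0,"wz": 2.2},
  {"dx": 0.001,"dy": 0.001,"dz": 0.09,"wx": 0,"wy": 0,"wz": 2.2},
  {"dx": 0.001,"dy": 0.001,"dz": 0.105,"wx": 0,"wy": 0,"wz": 2.2},
  {"dx": 0.001,"dy": 0.001,"dz": 0.115,"wx": 0,"wy": 0,"wz": 2.2},
  {"dx": 0.001,"dy": 0.001,"dz": 0.123,"wx": 0,"wy": 0,"wz": 2.2},
  {"dx": 0.001,"dy": 0.001,"dz": 0.127,"wx": 0,"wy": 0,"wz": 2.2},
  {"dx": 0.001,"dy": 0.001,"dz": 0.127,"wx": 0,"wy": 0,"wz": 2.2},
  {"dx": 0.001,"dy": 0.001,"dz": 0.127,"wx": 0,"wy": 0,"wz": 2.2},
], grip=0.6)

```text
clock: 3.92
tool_pos: [0.486, -0.1443, 0.0676]
tcp_rot: [[0.916, 0.402, 0.0], [0.402, -0.916, -0.0], [0.0, 0.0, -1.0]]
force: [-1.1, 0.4, 0.1]
width: 0.0559
```

```bash
python3 w.py w3
```

```text
3.925 [ 0.48601666 -0.14430792  0.06755667] [-3.38920430e-01 -1.93759267e-01  1.94984332e+00 -4.14170370e-05
  1.38497097e+00  8.17838557e-01] yaw 23.723034139622428
clamp_wing {'location': [317.1, 248.6], 'score': 0.61} [ 0.49010986 -0.14250416  0.09803251]
bar {'location': [328.6, 196.2], 'score': 0.74} [ 0.49919768 -0.14833489  0.01960215]
2858 [ 0.48994714 -0.14214469  0.10104426] [ 0.51040218 -0.10078414  0.11498984] [ 0.46270981 -0.17960728  0.0900063 ]
((489.65167236328125, -139.82167053222656), (74.03230285644531, 50.5982551574707), 82.92853546142578) [0.09459756 0.09841905 0.11163292]
[[ 0.39860361 -0.91712331]
 [ 0.91712331  0.39860361]] [0.08586124 0.04969351] -66.50908746003189
```

View pics/w3.png

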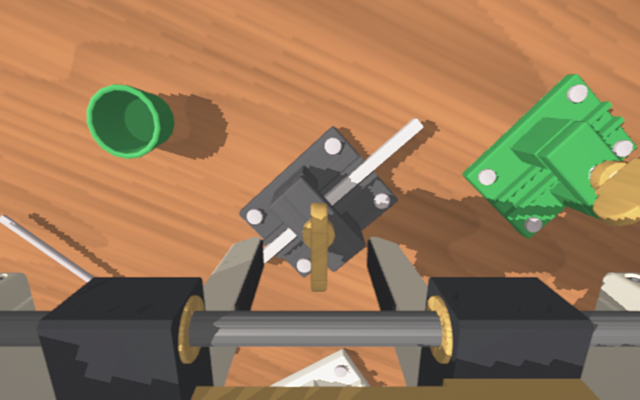

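The wing at (318,245) stands centred and parallel between the fingers. I'll close on it.

>>> servo_tool([
  {"dx": 0,"dy": 0,"dz": 0,"wx": 0,"wy": 0,"wz": 0},
  {"dx": 0,"dy": 0,"dz": 0,"wx": 0,"wy": 0,"wz": 0},
  {"dx": 0,"dy": 0,"dz": 0,"wx": 0,"wy": 0,"wz": 0},
  {"dx": 0,"dy": 0,"dz": 0,"wx": 0,"wy": 0,"wz": 0},
  {"dx": 0,"dy": 0,"dz": 0,"wx": 0,"wy": 0,"wz": 0},
  {"dx": 0,"dy": 0,"dz": 0,"wx": 0,"wy": 0,"wz": 0},
], grip=0, grip_force=25)

```text
clock: 4.82
tool_pos: [0.4866, -0.1458, 0.0676]
tcp_rot: [[0.916, 0.402, 0.002], [0.402, -0.916, -0.004], [0.001, 0.004, -1.0]]
force: [6.5, -14.7, -5.3]
width: 0.0086
```

```bash
cat > s.py <<'E'
from h import *
s=ctrl.observe()
print(s['clock'],s['tool_pos'],'yaw %.2f'%np.degrees(np.arctan2(s['tcp_rot'][1][0],s['tcp_rot'][0][0])),'F',s['force'].round(2),'T',s['ft_torque'].round(3),'w %.4f'%s['width'],'q6',s['q'][5])
E
python3 s.py
```

```text
4.825 [ 0.48662451 -0.1458253   0.06757643] yaw 23.70 F [  6.52 -14.69  -5.28] T [-2.575 -1.309 -0.042] w 0.0086 q6 0.8178668042812
```

The grip is firm at 8.6 mm, but a 16 N sideways force shows the wing axis is about 2 mm off centre along tool y. Starting the next call from the measured pose takes most of that out.

>>> servo_tool([
  {"dx": 0,"dy": 0,"dz": 0,"wx": 0,"wy": 0,"wz": 0},
  {"dx": 0,"dy": 0,"dz": 0,"wx": 0,"wy": 0,"wz": 3},
  {"dx": 0,"dy": 0,"dz": 0,"wx": 0,"wy": 0,"wz": 6},
  {"dx": 0,"dy": 0,"dz": 0,"wx": 0,"wy": 0,"wz": 9},
  {"dx": 0,"dy": 0,"dz": 0,"wx": 0,"wy": 0,"wz": 12},
  {"dx": 0,"dy": 0,"dz": 0,"wx": 0,"wy": 0,"wz": 12},
])

```text
clock: 5.58
tool_pos: [0.4867, -0.1461, 0.0675]
tcp_rot: [[0.979, 0.203, 0.003], [0.203, -0.979, -0.004], [0.002, 0.005, -1.0]]
force: [3.1, -4.5, -2.4]
width: 0.0085
```

```bash
python3 s.py
```

```text
5.575 [ 0.48673779 -0.14612681  0.06754334] yaw 11.72 F [ 3.13 -4.52 -2.36] T [-0.69  -0.416 -0.003] w 0.0085 q6 1.0269895086122474
```

>>> servo_tool([
  {"dx": 0,"dy": 0,"dz": 0,"wx": 0,"wy": 0,"wz": 3},
  {"dx": 0,"dy": 0,"dz": 0,"wx": 0,"wy": 0,"wz": 6},
  {"dx": 0,"dy": 0,"dz": 0,"wx": 0,"wy": 0,"wz": 9},
  {"dx": 0,"dy": 0,"dz": 0,"wx": 0,"wy": 0,"wz": 12},
  {"dx": 0,"dy": 0,"dz": 0,"wx": 0,"wy": 0,"wz": 14},
  {"dx": 0,"dy": 0,"dz": 0,"wx": 0,"wy": 0,"wz": 14},
])

```text
clock: 6.32
tool_pos: [0.4868, -0.1461, 0.0675]
tcp_rot: [[0.999, -0.039, 0.003], [-0.039, -0.999, -0.004], [0.003, 0.004, -1.0]]
force: [2.3, -3.7, -1.4]
width: 0.0085
```

```bash
python3 s.py
```

```text
6.325 [ 0.48676777 -0.14614507  0.06754507] yaw -2.24 F [ 2.34 -3.73 -1.39] T [-0.423 -0.359  0.022] w 0.0085 q6 1.2706005204000395
```

>>> servo_tool([
  {"dx": 0,"dy": 0,"dz": 0,"wx": 0,"wy": 0,"wz": 2},
  {"dx": 0,"dy": 0,"dz": 0,"wx": 0,"wy": 0,"wz": 4},
  {"dx": 0,"dy": 0,"dz": 0,"wx": 0,"wy": 0,"wz": 6},
  {"dx": 0,"dy": 0,"dz": 0,"wx": 0,"wy": 0,"wz": 6},
])

```text
clock: 6.82
tool_pos: [0.4868, -0.1462, 0.0675]
tcp_rot: [[0.99, -0.144, 0.003], [-0.144, -0.99, -0.004], [0.003, 0.004, -1.0]]
force: [1.6, -2.5, -2.2]
width: 0.0088
```

```bash
python3 s.py
```

```text
6.825 [ 0.48677066 -0.14618199  0.06754966] yaw -8.28 F [ 1.6  -2.48 -2.24] T [-0.398 -0.258  0.012] w 0.0088 q6 1.3759560632098267
```

>>> servo_tool([
  {"dx": 0,"dy": 0,"dz": 0,"wx": 0,"wy": 0,"wz": 2},
  {"dx": 0,"dy": 0,"dz": 0,"wx": 0,"wy": 0,"wz": 4},
  {"dx": 0,"dy": 0,"dz": 0,"wx": 0,"wy": 0,"wz": 6},
  {"dx": 0,"dy": 0,"dz": 0,"wx": 0,"wy": 0,"wz": 6},
])

```text
clock: 7.32
tool_pos: [0.4868, -0.1462, 0.0675]
tcp_rot: [[0.969, -0.247, 0.003], [-0.247, -0.969, -0.004], [0.004, 0.003, -1.0]]
force: [1.9, -3.7, -1.6]
width: 0.0087
```

```bash
python3 s.py
```

```text
7.325 [ 0.48677459 -0.14617923  0.06753778] yaw -14.32 F [ 1.9  -3.68 -1.62] T [-0.377 -0.313  0.04 ] w 0.0087 q6 1.481434284869617
```

>>> servo_tool([
  {"dx": 0,"dy": 0,"dz": 0,"wx": 0,"wy": 0,"wz": 2},
  {"dx": 0,"dy": 0,"dz": 0,"wx": 0,"wy": 0,"wz": 4},
  {"dx": 0,"dy": 0,"dz": 0,"wx": 0,"wy": 0,"wz": 6},
  {"dx": 0,"dy": 0,"dz": 0,"wx": 0,"wy": 0,"wz": 6},
])

```text
clock: 7.82
tool_pos: [0.4868, -0.1462, 0.0675]
tcp_rot: [[0.937, -0.348, 0.003], [-0.348, -0.937, -0.004], [0.004, 0.003, -1.0]]
force: [1.3, -3.6, -1.6]
width: 0.0085
```

```bash
python3 s.py
```

```text
7.825 [ 0.48677441 -0.1461744   0.06754988] yaw -20.36 F [ 1.32 -3.6  -1.61] T [-0.389 -0.298  0.01 ] w 0.0085 q6 1.5868781907945613
```

>>> servo_tool([
  {"dx": 0,"dy": 0,"dz": 0,"wx": 0,"wy": 0,"wz": 2},
  {"dx": 0,"dy": 0,"dz": 0,"wx": 0,"wy": 0,"wz": 4},
  {"dx": 0,"dy": 0,"dz": 0,"wx": 0,"wy": 0,"wz": 4},
])

```text
clock: 8.2
tool_pos: [0.4868, -0.1462, 0.0675]
tcp_rot: [[0.911, -0.413, 0.003], [-0.413, -0.911, -0.004], [0.004, 0.003, -1.0]]
force: [0.8, -3.0, -2.0]
width: 0.0085
```

```bash
python3 s.py
```

```text
8.2 [ 0.48677763 -0.14620639  0.06754943] yaw -24.41 F [ 0.82 -2.99 -2.01] T [-0.408 -0.307  0.071] w 0.0085 q6 1.657458531492457
```

```bash
python3 w.py w4 | head -1
```

```text
8.2 [ 0.48677763 -0.14620639  0.06754943] [-0.3399388  -0.19326885  1.94944497 -0.00322031  1.38145061  1.65745853] yaw -24.40772868298116
```

View pics/w4.png

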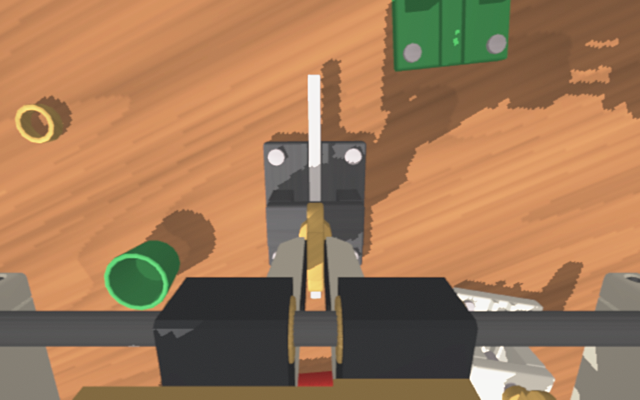

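>>> servo_tool([
  {"dx": 0,"dy": 0,"dz": 0,"wx": 0,"wy": 0,"wz": 2},
  {"dx": 0,"dy": 0,"dz": 0,"wx": 0,"wy": 0,"wz": 3},
  {"dx": 0,"dy": 0,"dz": 0,"wx": 0,"wy": 0,"wz": 3},
])

```text
clock: 8.72
tool_pos: [0.4868, -0.1462, 0.0675]
tcp_rot: [[0.888, -0.46, 0.003], [-0.46, -0.888, -0.004], [0.004, 0.003, -1.0]]
force: [2.1, -2.9, -0.9]
width: 0.0086
```

```bash
python3 s.py
```

```text
8.725 [ 0.48676851 -0.14618727  0.06754671] yaw -27.36 F [ 2.12 -2.89 -0.91] T [-0.474 -0.285  0.355] w 0.0086 q6 1.709028660370307
```

The picture shows the wing at (315,250) held in the pads and turned in line with the bar. The twist has now jumped to 0.355 N m, so the stop is near. I'll confirm with one more small push.

>>> servo_tool([
  {"dx": 0,"dy": 0,"dz": 0,"wx": 0,"wy": 0,"wz": 1},
  {"dx": 0,"dy": 0,"dz": 0,"wx": 0,"wy": 0,"wz": 2},
  {"dx": 0,"dy": 0,"dz": 0,"wx": 0,"wy": 0,"wz": 2},
])

```text
clock: 9.1
tool_pos: [0.4868, -0.1462, 0.0676]
tcp_rot: [[0.871, -0.491, 0.003], [-0.491, -0.871, -0.004], [0.004, 0.003, -1.0]]
force: [2.0, -3.6, -0.8]
width: 0.0094
```

```bash
python3 s.py
```

```text
9.1 [ 0.48677046 -0.14621456  0.06755197] yaw -29.38 F [ 1.99 -3.61 -0.84] T [-0.521 -0.304  0.456] w 0.0094 q6 1.7442857949970525
```

The pads are now tipping on the wing: the opening grew to 9.4 mm and the torque is 0.46 N m, so it has bottomed. To find the stop angle accurately, I'll back off in small steps and watch the twist.

>>> servo_tool([
  {"dx": 0,"dy": 0,"dz": 0,"wx": 0,"wy": 0,"wz": -2},
  {"dx": 0,"dy": 0,"dz": 0,"wx": 0,"wy": 0,"wz": -2},
])

```text
clock: 9.35
tool_pos: [0.4868, -0.1462, 0.0676]
tcp_rot: [[0.888, -0.459, 0.003], [-0.459, -0.888, -0.004], [0.004, 0.003, -1.0]]
force: [1.7, -3.2, -1.8]
width: 0.0085
```

```bash
python3 s.py
```

```text
9.35 [ 0.48680011 -0.14621269  0.06755675] yaw -27.32 F [ 1.7  -3.19 -1.81] T [-0.449 -0.33   0.285] w 0.0085 q6 1.7083262978911071
```

>>> servo_tool([
  {"dx": 0,"dy": 0,"dz": 0,"wx": 0,"wy": 0,"wz": -0.7},
  {"dx": 0,"dy": 0,"dz": 0,"wx": 0,"wy": 0,"wz": -0.7},
])

```text
clock: 9.6
tool_pos: [0.4868, -0.1462, 0.0676]
tcp_rot: [[0.894, -0.448, 0.003], [-0.448, -0.894, -0.004], [0.004, 0.003, -1.0]]
force: [1.3, -2.7, -0.6]
width: 0.009
```

```bash
python3 s.py
```

```text
9.6 [ 0.48680756 -0.14620245  0.06757576] yaw -26.60 F [ 1.31 -2.7  -0.6 ] T [-0.463 -0.309  0.322] w 0.0090 q6 1.6958591990410457
```

>>> servo_tool([
  {"dx": 0,"dy": 0,"dz": 0,"wx": 0,"wy": 0,"wz": -0.7},
  {"dx": 0,"dy": 0,"dz": 0,"wx": 0,"wy": 0,"wz": -0.7},
])

```text
clock: 9.85
tool_pos: [0.4868, -0.1462, 0.0676]
tcp_rot: [[0.9, -0.437, 0.003], [-0.437, -0.9, -0.004], [0.004, 0.003, -1.0]]
force: [2.1, -3.3, -0.9]
width: 0.0088
```

```bash
python3 s.py
```

```text
9.85 [ 0.48679709 -0.1462065   0.0675711 ] yaw -25.89 F [ 2.14 -3.32 -0.95] T [-0.488 -0.303  0.219] w 0.0088 q6 1.683354180289964
```

>>> servo_tool([
  {"dx": 0,"dy": 0,"dz": 0,"wx": 0,"wy": 0,"wz": -0.7},
  {"dx": 0,"dy": 0,"dz": 0,"wx": 0,"wy": 0,"wz": -0.7},
])

```text
clock: 10.1
tool_pos: [0.4868, -0.1462, 0.0675]
tcp_rot: [[0.905, -0.425, 0.003], [-0.425, -0.905, -0.004], [0.004, 0.003, -1.0]]
force: [2.0, -2.3, -2.0]
width: 0.008
```

```bash
python3 s.py
```

```text
10.1 [ 0.48676525 -0.14618826  0.0675299 ] yaw -25.18 F [ 1.98 -2.3  -2.  ] T [-0.376 -0.318  0.179] w 0.0080 q6 1.6708725136968978
```

>>> servo_tool([
  {"dx": 0,"dy": 0,"dz": 0,"wx": 0,"wy": 0,"wz": -0.7},
  {"dx": 0,"dy": 0,"dz": 0,"wx": 0,"wy": 0,"wz": -0.7},
])

```text
clock: 10.35
tool_pos: [0.4868, -0.1462, 0.0675]
tcp_rot: [[0.91, -0.414, 0.003], [-0.414, -0.91, -0.004], [0.004, 0.003, -1.0]]
force: [1.1, -4.1, -1.7]
width: 0.0085
```

```bash
python3 s.py
```

```text
10.35 [ 0.48675042 -0.14620121  0.06752859] yaw -24.47 F [ 1.05 -4.12 -1.73] T [-0.373 -0.307  0.092] w 0.0085 q6 1.6584336930125725
```

>>> servo_tool([
  {"dx": 0,"dy": 0,"dz": 0,"wx": 0,"wy": 0,"wz": -0.7},
  {"dx": 0,"dy": 0,"dz": 0,"wx": 0,"wy": 0,"wz": -0.7},
])

```text
clock: 10.6
tool_pos: [0.4868, -0.1462, 0.0676]
tcp_rot: [[0.915, -0.403, 0.003], [-0.403, -0.915, -0.004], [0.004, 0.003, -1.0]]
force: [1.2, -3.3, -1.7]
width: 0.0084
```

```bash
python3 s.py
```

```text
10.6 [ 0.48678086 -0.14617759  0.06755313] yaw -23.75 F [ 1.2  -3.33 -1.68] T [-0.425 -0.315  0.027] w 0.0084 q6 1.6459774658650959
```

>>> servo_tool([
  {"dx": 0,"dy": 0,"dz": 0,"wx": 0,"wy": 0,"wz": -0.7},
  {"dx": 0,"dy": 0,"dz": 0,"wx": 0,"wy": 0,"wz": -0.7},
])

```text
clock: 10.85
tool_pos: [0.4868, -0.1462, 0.0676]
tcp_rot: [[0.92, -0.391, 0.003], [-0.391, -0.92, -0.004], [0.004, 0.003, -1.0]]
force: [1.6, -2.9, -1.7]
width: 0.0086
```

```bash
python3 s.py
```

```text
10.85 [ 0.48679107 -0.14619239  0.06756678] yaw -23.04 F [ 1.59 -2.94 -1.72] T [-0.405 -0.297 -0.09 ] w 0.0086 q6 1.6335394549013351
```

>>> servo_tool([
  {"dx": 0,"dy": 0,"dz": 0,"wx": 0,"wy": 0,"wz": -0.7},
  {"dx": 0,"dy": 0,"dz": 0,"wx": 0,"wy": 0,"wz": -0.7},
])

```text
clock: 11.1
tool_pos: [0.4868, -0.1462, 0.0676]
tcp_rot: [[0.925, -0.38, 0.003], [-0.38, -0.925, -0.004], [0.004, 0.003, -1.0]]
force: [2.1, -3.2, -1.7]
width: 0.0087
```

```bash
python3 s.py
```

```text
11.1 [ 0.48678053 -0.14618313  0.06755068] yaw -22.32 F [ 2.05 -3.24 -1.72] T [-0.397 -0.307 -0.05 ] w 0.0087 q6 1.6210077730838184
```

Reading the twist both ways puts the free stop at yaw about -23.6°. It was +0.07 N m arriving at -24.4 and about -0.07 leaving at -23.0, with roughly 0.8° of pad lag. That matches the bar's own direction and is 0.83 rad from the start, inside the stated 0.5–1.0. I'll now back off 90°: the wing should end at +66.4°, so the tool goes to about +67.2°.

>>> servo_tool([
  {"dx": 0,"dy": 0,"dz": 0,"wx": 0,"wy": 0,"wz": -5},
  {"dx": 0,"dy": 0,"dz": 0,"wx": 0,"wy": 0,"wz": -10},
  {"dx": 0,"dy": 0,"dz": 0,"wx": 0,"wy": 0,"wz": -15},
  {"dx": 0,"dy": 0,"dz": 0,"wx": 0,"wy": 0,"wz": -20},
  {"dx": 0,"dy": 0,"dz": 0,"wx": 0,"wy": 0,"wz": -25},
  {"dx": 0,"dy": 0,"dz": 0,"wx": 0,"wy": 0,"wz": -30},
  {"dx": 0,"dy": 0,"dz": 0,"wx": 0,"wy": 0,"wz": -35},
  {"dx": 0,"dy": 0,"dz": 0,"wx": 0,"wy": 0,"wz": -40},
  {"dx": 0,"dy": 0,"dz": 0,"wx": 0,"wy": 0,"wz": -45},
  {"dx": 0,"dy": 0,"dz": 0,"wx": 0,"wy": 0,"wz": -50},
  {"dx": 0,"dy": 0,"dz": 0,"wx": 0,"wy": 0,"wz": -55},
  {"dx": 0,"dy": 0,"dz": 0,"wx": 0,"wy": 0,"wz": -60},
  {"dx": 0,"dy": 0,"dz": 0,"wx": 0,"wy": 0,"wz": -65},
  {"dx": 0,"dy": 0,"dz": 0,"wx": 0,"wy": 0,"wz": -70},
  {"dx": 0,"dy": 0,"dz": 0,"wx": 0,"wy": 0,"wz": -75},
  {"dx": 0,"dy": 0,"dz": 0,"wx": 0,"wy": 0,"wz": -80},
  {"dx": 0,"dy": 0,"dz": 0,"wx": 0,"wy": 0,"wz": -84},
  {"dx": 0,"dy": 0,"dz": 0,"wx": 0,"wy": 0,"wz": -87},
  {"dx": 0,"dy": 0,"dz": 0,"wx": 0,"wy": 0,"wz": -89.5},
  {"dx": 0,"dy": 0,"dz": 0,"wx": 0,"wy": 0,"wz": -89.5},
])

```text
clock: 13.6
tool_pos: [0.4867, -0.1461, 0.0675]
tcp_rot: [[0.388, 0.922, 0.003], [0.922, -0.388, -0.004], [-0.003, 0.004, -1.0]]
force: [1.2, -2.3, -0.6]
width: 0.0089
```

```bash
python3 s.py
```

```text
13.6 [ 0.48671912 -0.1461467   0.06753959] yaw 67.16 F [ 1.25 -2.3  -0.62] T [-0.366 -0.205 -0.087] w 0.0089 q6 0.05917265751982035
```

Yaw is now 67.16°. Releasing, then rising.

>>> servo_tool([
  {"dx": 0,"dy": 0,"dz": 0,"wx": 0,"wy": 0,"wz": 0},
  {"dx": 0,"dy": 0,"dz": 0,"wx": 0,"wy": 0,"wz": 0},
  {"dx": 0,"dy": 0,"dz": 0,"wx": 0,"wy": 0,"wz": 0},
  {"dx": 0,"dy": 0,"dz": 0,"wx": 0,"wy": 0,"wz": 0},
  {"dx": 0,"dy": 0,"dz": -0.01,"wx": 0,"wy": 0,"wz": 0},
  {"dx": 0,"dy": 0,"dz": -0.03,"wx": 0,"wy": 0,"wz": 0},
  {"dx": 0,"dy": 0,"dz": -0.055,"wx": 0,"wy": 0,"wz": 0},
  {"dx": 0,"dy": 0,"dz": -0.08,"wx": 0,"wy": 0,"wz": 0},
  {"dx": 0,"dy": 0,"dz": -0.105,"wx": 0,"wy": 0,"wz": 0},
  {"dx": 0,"dy": 0,"dz": -0.127,"wx": 0,"wy": 0,"wz": 0},
  {"dx": 0,"dy": 0,"dz": -0.127,"wx": 0,"wy": 0,"wz": 0},
  {"dx": 0,"dy": 0,"dz": -0.127,"wx": 0,"wy": 0,"wz": 0},
], grip=0.5)

```text
clock: 15.1
tool_pos: [0.4862, -0.1455, 0.1938]
tcp_rot: [[0.388, 0.922, 0.002], [0.922, -0.388, -0.004], [-0.003, 0.003, -1.0]]
force: [0.1, 0.2, -0.0]
width: 0.0466
```

```bash
python3 w.py w5;python3 s.py; python3 - <<'E'
from h import *
p=ctrl.read_camera('top');save(p,'top2')
P=cloud(p)
for c0 in ([0.487,-0.146],[0.513,0.27]):
    m=(np.linalg.norm(P[...,:2]-c0,axis=-1)<0.04)&(P[...,2]>0.09)&(P[...,2]<.115)
    Q=P[m]; 
    if len(Q)>5: print(len(Q),cv2.minAreaRect(Q[:,:2].astype(np.float32)*1000))
E
```

```text
15.1 [ 0.48621716 -0.14553554  0.19384447] [-0.33915953 -0.25652873  1.79539964 -0.00300937  1.5996823   0.05929309] yaw 67.16484495159611
clamp_wing {'location': [464.4, 283.4], 'score': 0.85} [ 0.53295227 -0.12587626  0.31085771]
clamp_wing {'location': [314.2, 190.3], 'score': 0.8} [ 0.48594718 -0.14231124  0.0982534 ]
bar {'location': [324.4, 169.0], 'score': 0.65} [ 0.49928332 -0.13708628  0.05346854]
521 [ 0.48636547 -0.14268675  0.09686245] [ 0.49813851 -0.12129909  0.10062396] [ 0.47303809 -0.16830911  0.09026853]
((485.7594299316406, -144.57720947265625), (48.52470397949219, 8.898735046386719), 66.96541595458984) [0.09421982 0.09742022 0.09873973]
[[-0.38867446 -0.92137515]
 [ 0.92137515 -0.38867446]] [0.04852753 0.00893193] 67.12795430683687
15.25 [ 0.48608811 -0.14549626  0.19352558] yaw 67.16 F [ 0.08 -0.68 -0.65] T [-0.064 -0.061 -0.012] w 0.0467 q6 0.059297583846623265
148 ((513.4476318359375, 258.99798583984375), (48.0806770324707, 9.147148132324219), 79.6174087524414)
```

View pics/w5.png

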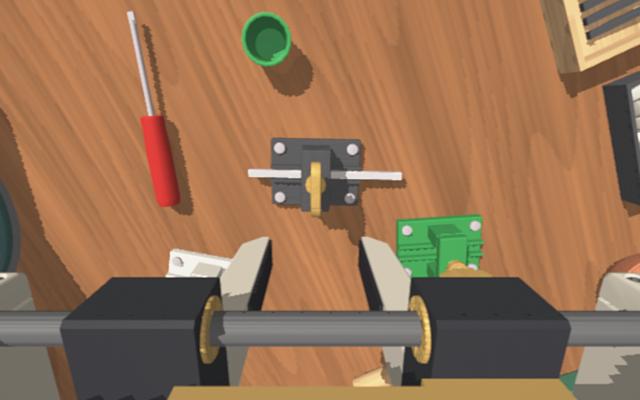

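View pics/top2.png

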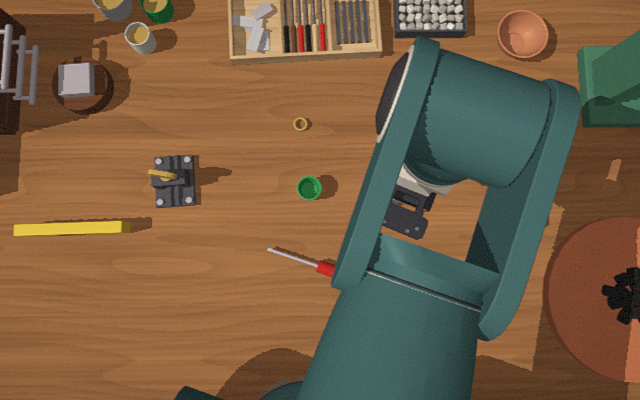

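The wing at (315,185) now stands across the bar at yaw 67.1°, about 90.6° from the estimated stop. The fingers are clear, and the empty clamp at (165,178) looks untouched. As a last check I'll compare the bar's position before and after.

```bash
python3 - <<'E'
from h import *
st=ctrl.observe();p=ctrl.read_camera('wrist')
M=cv2.imread('pics/w2.png').astype(int)
old=dict(tool_pos=np.array([0.4844109,-0.14395501,0.19414077]),tcp_rot=None)
y=np.radians(25.924);old['tcp_rot']=np.array([[np.cos(y),np.sin(y),0],[np.sin(y),-np.cos(y),0],[0,0,-1]])
new=p['frame'][...,::-1].astype(int)
d=p['range_z'];print('bar end z',px2w(p,255,173,st),px2w(p,396,176,st))
for I,s in((M,old),(new,st)):
    m=((I.min(2)>150)&(np.ptp(I,axis=2)<40)).astype(np.uint8)
    n,l,stt,c=cv2.connectedComponentsWithStats(m)
    v,u=np.nonzero(m); W=[px2w(p,a,b,s,z=0.030) for a,b in zip(u,v)]
    W=np.array(W); k=np.linalg.norm(W[:,:2]-[.486,-.145],axis=1)<.1
    a=np.radians(-23.5);e=np.array([np.cos(a),np.sin(a)]);nn=np.array([-e[1],e[0]])
    Q=W[:,:2]-[.486,-.145];k&=abs(Q@nn)<.02;k&=abs(Q@e)>.045
    Q=W[k][:,:2].astype(np.float32)*1000
    print(len(Q),cv2.minAreaRect(Q), cv2.fitLine(Q,cv2.DIST_HUBER,0,.01,.01).ravel())
E
```

```text
bar end z [ 0.42537159 -0.1178522   0.02096449] [ 0.56759919 -0.1818271   0.02002702]
581 ((498.236328125, -147.8280029296875), (8.757613182067871, 165.01612854003906), 65.96245574951172) [ 9.1343129e-01 -4.0699300e-01  5.1710663e+02 -1.5622214e+02]
552 ((496.42852783203125, -146.68728637695312), (8.738301277160645, 165.00125122070312), 65.74629974365234) [ 9.1162199e-01 -4.1102964e-01  5.0753421e+02 -1.5173972e+02]
```

```bash
python3 -c "
from rig import ctrl
print(ctrl.sign_off())"
```

```text
the job is handed in; nothing more can be done
None
```

I turned the thumbscrew of the clamp with the bar clockwise until it bottomed, backed it off a quarter turn and let go. The job is handed in; sign-off gives no verdict.

- **Bottoming:** the screw went about 47° (0.83 rad) clockwise. The twist then rose to 0.46 N m against a drag of about 0.07, and the pads began to tip on the wing. From the twist readings in both directions I put the stop at wing yaw about -23.6°.
- **Quarter turn:** after release the wrist camera showed the wing at yaw about 67.0–67.1°, so it is backed off about 90.6°. I expect that to be good to about 1°, since the stop angle is inferred from the twist, not seen.
- **Bar:** it is still in its groove. Before and after images agree to about 2 mm and 0.3°, within the error of the height I assumed.
- **Empty clamp and look-alikes:** I never went near the empty clamp and it looks the same in the top view. I measured its wing only at the end, so that is by eye. The green and white look-alikes were not touched.
- **Forces and time:** the gripper was raised clear with wrist force near zero. The highest force I read was about 17 N, a sideways pull because the grip closed about 2 mm off the wing's axis; it eased once turning started. The clock stood at about 15 s of the 42 allowed.
- **Failed call:** my first move call was refused for missing keys and moved nothing.

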